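Tag the drain tap and open the descaler bottle

ROBOT

A 6-joint arm with a two-finger parallel gripper is mounted at the origin on the work surface. World frame = base frame: x ahead of the robot, y to its left, z up, the work surface at z = 0. Lengths are in m, angles in rad, forces in N, time in s.
With the tool pointing down it reaches from about 0.325 to 0.9 m from the base axis. Payload 6.1 kg.
Tool frame: the origin (TCP) lies midway between the tips of the shut fingers; the grasp point (between the pads) lies 19 mm behind it; z points along the fingers, y is the direction in which the jaws open and shut (so a half turn about z gives the same grasp; the last joint's range is limited). The gripper opens to 85 mm and grips with 20 to 120 N. Pads are 22 mm wide; open, the fingers measure 114 mm over their backs; the gripper's body (76 mm by 85 mm) begins 54 mm behind the grasp point. The pads swing forward as they close: fully open they stand 13 mm farther back than shut.
Start: joints at [-1.424, 0.22, 1.526, -0, 1.395, -0.126], TCP at [0.168, -0.602, 0.231] pointing down, gripper open.
Joint ranges: [-2.98, 2.98], [-0.91, 2.08], [0.09, 2.57], [-1.24, 4.39], [0.2, 2.65], [-2.68, 2.68]. Speed limits (rad/s): [2.57, 2.57, 3.01, 3.14, 3.14, 3.14].

INTERFACE

Orientations are given as a rotation vector (axis times angle).
In Python, from workcell import * gives the robot as it stands. The module is installed in compiled form; this text tells all that it offers. Calls block until the motion is done:
- movep(position, orientation): joint-space move of the TCP to a pose.
- move_straight(position, attitude=None, speed=0.15, f_stop=None): straight line of the TCP; attitude=None keeps the orientation; speed is the mean speed in m/s. With f_stop (N) it stops when the force on the tool has changed by that much, and returns True; else False.
- set_joints(angles): joint-space move.
- grip(opening): finger opening in m; the grip force is fixed at half the most; returns when the fingers have stopped.
- wait(seconds).
- inverse_kinematics(position, orientation): joint angles nearest the present ones, or None.
- read_camera(name): name is "scene" or "side" or "wrist"; returns a dict with "color" (420x560x3 uint8, red, green, blue), "camera_matrix" (3x3 intrinsics, pixels), "eye" and "rotation" of the camera in the world. Camera axes: x right, y up, looking along -z (the intrinsics and any distortion apply to the point x, -y, -z); pixel columns grow to the right and rows downward; lengths in m; the calibration is good to about 2 mm. A picture is of the moment at which its call begins. There is no depth.
A pose or a line that the arm cannot do raises PlanningError and nothing moves.
- hand_in(): hands the job in, once; it reports no verdict.
Readings, each from a call of its own:
- get_time_s(): time.
- get_joint_positions(): joint angles.
- get_dq(): joint speeds.
- get_tau(): joint torques, N m.
- get_position(): TCP position.
- get_tcp_rot(): TCP orientation.
- get_wrist_force(): force on the tool from outside, world axes, zero at the start.
- get_torque(): the same for the moment, N m.
- get_grip_width(): finger opening in m.
Only numpy, scipy, OpenCV 4.12 (cv2) and the standard library are available. Lean on these libraries where they do the work, as an engineer would, in place of code of your own. Each camera call takes 0.05 s, during which the arm holds its last target.

TASK

To get the cooker ready for descaling, first take the red warning tag out of its rack, hang it by its hole on the brass peg of the drain tap and let go of it. Then press the blue safety cap of the descaler bottle down, twist it anticlockwise (seen from above) while pressed until it is free, and lift it straight up. Finish while still holding the cap in the gripper, still and upright, about 7 cm straight above the bottle's mouth, with the tag left hanging and the bowl, cup and tin left where they are.

Things in the scene. Friction and masses are not known exactly. Their poses are not given: they have to be found in the camera images.
- tag_center (a point): centre of the red warning tag with yellow stripes: a rigid plate 50 mm wide (its y), 90 mm tall (its z, up), 8 mm thick (its x), 60 g, same front and back. It stands upright in the rack, lower edge 6 mm above the table. It can be pinched from above by its two side edges (50 mm apart), which leaves the hole free between the fingers
- tag_hole (a point): centre of the tag's round through hole, 20 mm in diameter, axis along the tag's x; 27 mm above tag_center, 18 mm below the tag's top edge
- rack: fixed grey rack, foot 60 x 90 mm, in which the tag stands; origin at the centre of its underside, slot along its y. Its walls rise to 32 mm above the table; the slot is 26 mm deep with 1.5 mm of play at each face of the tag and 3 mm at each end: pull the tag straight up by at least 30 mm
- peg_mid (a point): middle of the brass peg (round bar, 8 mm in diameter, 50 mm long) on the drain tap, 127 mm above the table. The peg points along this frame's -x, roughly towards the robot, rising 10 degrees towards its free tip so that the tag stays on
- peg_tip (a point): free end of the brass peg, 23.5 mm from peg_mid along -x and 4 mm higher
- tap: fixed steel drain tap: a column 32 mm across at its top, on a 90 mm square foot; origin at the centre of the underside. The peg stands out of its -x side, 122 mm up; the column's top is 140 mm above the table. A spout and a blue lever on its +x side are all lower than 101 mm
- cap_center (a point): centre of the round blue ribbed safety cap, 52 mm in diameter, 38 mm tall, axis z, 50 g, on the descaler bottle; best pinched across its diameter with the pads on the upper 22 mm, which are solid (below is a hollow skirt). The red rib on its top points along its x: at the red dot on the bottle when locked, at the green dot when free
- bottle_mouth (a point): centre of the neck's upper rim, 146 mm above the table, z up along the neck. Cap locked: cap_center is 9 mm above this point, cap x along this x. To open: press 5 mm (min 4, bottoms at 6) and, pressed, turn anticlockwise from above 62 degrees (free from 48 to 76, hard stop at 77), then lift. Unpressed, it turns only a few degrees and cannot be pulled off
- bottle: white descaler bottle, 120 x 90 mm, blue and yellow label, clamped in a fixed steel cradle: it cannot move or turn. Origin at the centre of its underside. Its flat top is 102 mm above the table, a sloped shoulder ends at 122 mm, then 14 mm of bare neck up to the cap's lower edge at 136 mm
- seal (a joint): spring-loaded disc in the bottle's mouth under the cap (6 N at rest, about 10 N pressed): 0 with the cap locked at rest, negative (m) as the cap is pressed, down to -0.006; +0.0015 when nothing presses it
- bowl: steel bowl, 90 mm across, 45 mm tall, bystander, origin at the centre of its underside
- cup: white mug, 76 mm across, 85 mm tall, bystander, origin at the centre of its underside
- tin: small flat aluminium tin, 54 mm across, 35 mm tall, bystander, origin at the centre of its underside

How it is judged:
By the outcome, as a careful person would: the job done as asked, in the order asked, and still so for the second after the job is handed in, while the arm keeps its last pose, push and grip.
It also fails if it takes over 61 s, if anything falls off the work surface, if the arm or the gripper's body presses on something with over 40 N, if the wrist force passes 120 N, or if a joint passes its speed limit or range.

## Working session

There is one attempt and no reset: what is moved stays moved. The work goes in short steps, each a Python script; the robot and the scene stay as the last script left them, time stands still between calls to the robot, and variables do not carry over. Pictures are saved under pics/ and viewed, and the job is handed in when it is done.

```bash
mkdir -p pics; cat > h.py <<'E'
from workcell import *
import numpy as np, cv2
def snap(name,fn):
    c=read_camera(name); cv2.imwrite('pics/'+fn+'.png',c['color'][:,:,::-1]); np.save('pics/'+fn+'.npy',c,allow_pickle=True); return c
def load(fn): return np.load('pics/'+fn+'.npy',allow_pickle=True).item()
def ray(c,u,v):
    K=np.array(c['camera_matrix']); d=np.linalg.inv(K)@[u,v,1]; d=np.array([d[0],-d[1],-d[2]])
    d=np.array(c['rotation'])@d; return np.array(c['eye']),d/np.linalg.norm(d)
def onplane(c,u,v,z):
    e,d=ray(c,u,v); return e+d*(z-e[2])/d[2]
def tri(l):
    A=np.zeros((3,3));b=np.zeros(3);R=[ray(*x) for x in l]
    for e,d in R:
        P=np.eye(3)-np.outer(d,d);A+=P;b+=P@e
    p=np.linalg.solve(A,b); return p,[np.linalg.norm((np.eye(3)-np.outer(d,d))@(p-e)) for e,d in R]
def proj(c,p):
    q=np.array(c['rotation']).T@(np.array(p)-np.array(c['eye'])); q=np.array(c['camera_matrix'])@[q[0],-q[1],-q[2]]; return q[:2]/q[2]
E
python3 - <<'E'
from h import *
for n in ['scene','side','wrist']:
    c=snap(n,n+'0'); print(n,c.keys(),c['camera_matrix'],c['eye'],c['rotation'])
print(get_time_s(),get_position(),get_tcp_rot(),get_grip_width())
E
```

```text
scene dict_keys(['color', 'camera_matrix', 'eye', 'rotation']) [[379.57340061   0.         281.24649107]
 [  0.         379.57340061 208.18216137]
 [  0.           0.           1.        ]] [1.19683855 0.11555256 0.632951  ] [0.65329744 0.78496354 1.56700942]
side dict_keys(['color', 'camera_matrix', 'eye', 'rotation']) [[451.07532192   0.         278.22748932]
 [  0.         451.07532192 209.02546906]
 [  0.           0.           1.        ]] [0.53851012 0.74090322 0.70524504] [ 0.02348862 -1.36798736 -2.78992528]
wrist dict_keys(['color', 'camera_matrix', 'eye', 'rotation']) [[360.70103188   0.         275.06279696]
 [  0.         360.70103188 209.92174326]
 [  0.           0.           1.        ]] [ 0.24800594 -0.5798732   0.37204186] [-0.28013551  0.2146282  -1.28491879]
0.15 [ 0.16832969 -0.60140611  0.23043371] [-3.11087069e+00 -4.26944370e-01  3.04648408e-05] 0.08547317929612687
```

```bash
sed -i "s/np.array(c\['rotation'\])/cv2.Rodrigues(np.array(c['rotation'],float))[0]/g" h.py; grep -n Rodr h.py
```

```text
8:    d=cv2.Rodrigues(np.array(c['rotation'],float))[0]@d; return np.array(c['eye']),d/np.linalg.norm(d)
17:    q=cv2.Rodrigues(np.array(c['rotation'],float))[0].T@(np.array(p)-np.array(c['eye'])); q=np.array(c['camera_matrix'])@[q[0],-q[1],-q[2]]; return q[:2]/q[2]
```

View pics/scene0.png

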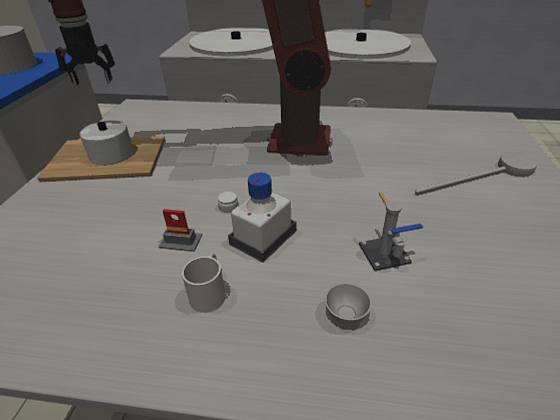

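View pics/side0.png

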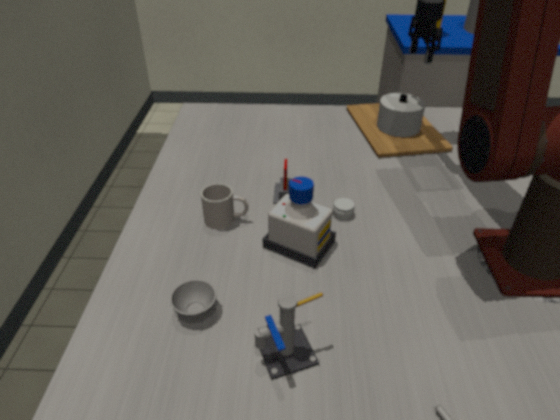

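View pics/wrist0.png

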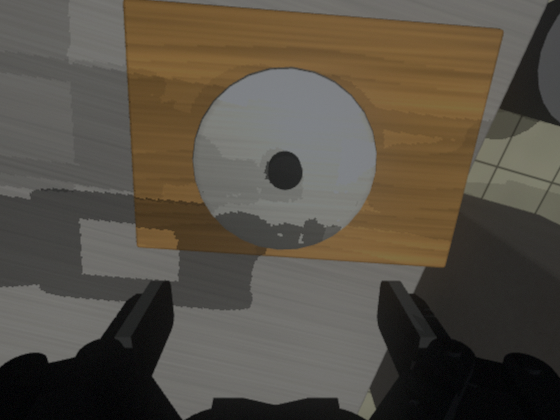

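```bash
python3 - <<'E'
from h import *
s=load('scene0');d=load('side0')
print('tag top c',onplane(s,176,211,.096),'cap top',tri([(s,260,180),(d,301,183)]),onplane(s,260,180,.174))
print('tap col top',onplane(s,393,206,.14),onplane(d,288,302,.14),tri([(s,393,207),(d,288,302)]))
print('peg tip',tri([(s,381,194),(d,322,296)]))
print('mug',onplane(s,205,300,0),'bowl',onplane(s,348,318,0),'tin',onplane(s,229,207,0))
for n,l in dict(scene=s,side=d).items():
    im=l['color']
    for i,(u,v) in enumerate([(176,215),(260,185),(388,205)] if n=='scene' else [(285,175),(301,190),(300,300)]):
        cv2.imwrite(f'pics/{n}_crop{i}.png',cv2.resize(im[v-30:v+45,u-40:u+40,::-1],None,fx=6,fy=6,interpolation=cv2.INTER_CUBIC)[:450])
    a=[cv2.imread(f'pics/{n}_crop{i}.png') for i in range(3)]
    cv2.imwrite(f'pics/{n}_crops.png',cv2.resize(np.hstack(a),(800,250*1)))
E
```

```text
tag top c [ 0.55160446 -0.23072955  0.096     ] cap top (array([ 0.51930431, -0.03526657,  0.17368555]), [np.float64(0.00012427563630143377), np.float64(0.00012427563630133947)]) [ 0.51957903 -0.03525777  0.174     ]
tap col top [0.53736169 0.25125194 0.14      ] [0.53998854 0.25625964 0.14      ] (array([0.53920463, 0.25237629, 0.13735866]), [np.float64(0.0014624248127721893), np.float64(0.0014624248127723784)])
peg tip (array([0.48319833, 0.2318579 , 0.130135  ]), [np.float64(0.0007432274145706468), np.float64(0.0007432274145706156)])
mug [ 0.71861012 -0.12514999  0.        ] bowl [0.7274476  0.16934587 0.        ] tin [ 0.40306787 -0.15303922  0.        ]
```

View pics/scene_crops.png

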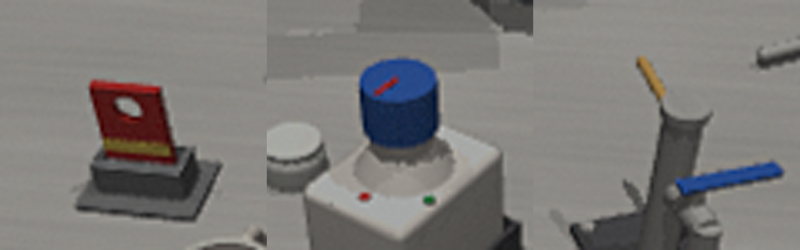

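View pics/side_crops.png

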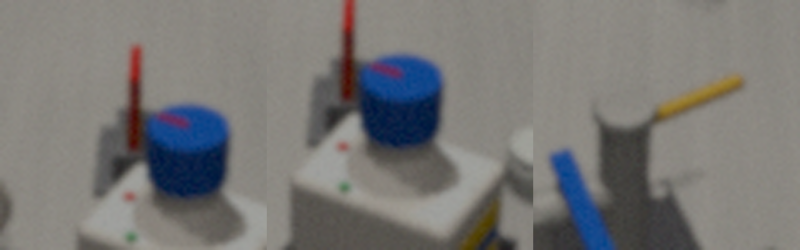

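```bash
python3 - <<'E'
from h import *
s=load('scene0');d=load('side0');w=load('wrist0')
Rt=cv2.Rodrigues(np.array([-3.11087069e+00,-4.26944370e-01,0]))[0];p=np.array([0.16832969,-0.60140611,0.23043371])
Rc=cv2.Rodrigues(np.array(w['rotation']))[0]
print('tool R',Rt.round(3)); print('cam in tool',Rt.T@(w['eye']-p),'\n',(Rt.T@Rc).round(3))
l=onplane(s,163.6,209.6,.096);r=onplane(s,184.3,211.4,.096);print(l,r,np.linalg.norm(l-r))
for n,c,o in (('s',s,(220,155)),('d',d,(261,160))):
    for nm,(u,v) in dict(red=(364-267,197),green=(429-267,201),).items() if n=='s' else dict(red=(344-267,147),green=(345-267,188)).items():
        print(n,nm,onplane(c,o[0]+u/3.333,o[1]+v/3.333,.102))
print(get_time_s())
E
```

```text
tool R [[ 0.963  0.269 -0.   ]
 [ 0.269 -0.963  0.002]
 [ 0.    -0.002 -1.   ]]
cam in tool [ 0.0825615   0.00050991 -0.14159158] 
 [[ 0.     0.946  0.323]
 [ 1.    -0.    -0.   ]
 [ 0.     0.323 -0.946]]
[ 0.54972808 -0.26148345  0.096     ] [ 0.55092439 -0.21102124  0.096     ] 0.050476388592135324
s red [ 0.55152384 -0.05833386  0.102     ]
s green [ 0.55092233 -0.01413095  0.102     ]
d red [ 0.55438713 -0.05567169  0.102     ]
d green [ 0.55256481 -0.01213269  0.102     ]
0.15
```

```bash
cat >> h.py <<'E'
def down(yaw):
    c,s=np.cos(yaw),np.sin(yaw); return cv2.Rodrigues(np.array([[c,s,0],[s,-c,0],[0,0,-1.]]))[0].ravel()
E
python3 - <<'E'
from h import *
for p,y in (((.551,-.236,.21),-.024),((.51,.242,.26),.36),((.519,-.035,.25),0),((.519,-.035,.25),-.6),((.519,-.035,.25),.6)):
    print(p,y,inverse_kinematics(p,down(y)))
movep((.551,-.236,.21),down(-.024)); snap('wrist','w_tag'); print(get_time_s(),get_position())
movep((.505,.240,.26),down(.36)); snap('wrist','w_peg');snap('scene','s1');snap('side','d1'); print(get_time_s(),get_position())
E
```

```text
(0.551, -0.236, 0.21) -0.024 [-5.36179543e-01  1.75278326e-01  1.61902263e+00 -8.88178420e-16
  1.34729170e+00  1.05861678e+00]
(0.51, 0.242, 0.26) 0.36 [ 3.03356988e-01  5.81588925e-02  1.65224309e+00 -8.88178420e-16
  1.43119067e+00  1.51415331e+00]
(0.519, -0.035, 0.25) 0 [-2.19018290e-01 -4.44881338e-02  1.77416405e+00 -4.44089210e-16
  1.41191673e+00  1.35177804e+00]
(0.519, -0.035, 0.25) -0.6 [-2.19018290e-01 -4.44881338e-02  1.77416405e+00 -8.88178420e-16
  1.41191673e+00  1.95177804e+00]
(0.519, -0.035, 0.25) 0.6 [-2.19018290e-01 -4.44881338e-02  1.77416405e+00 -8.88178420e-16
  1.41191673e+00  7.51778037e-01]
2.1167 [ 0.550667   -0.23698132  0.21003977]
4.0167 [0.50543234 0.23905862 0.2597937 ]
```

View pics/w_tag.png

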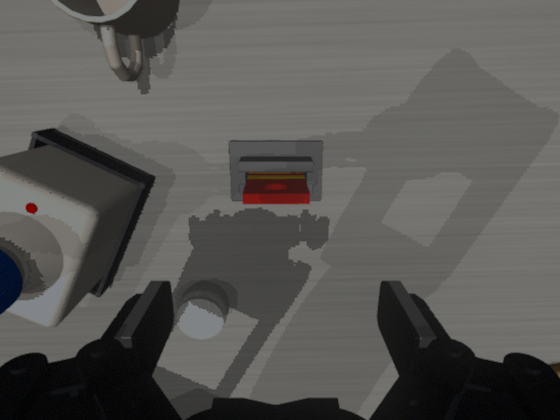

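View pics/w_peg.png

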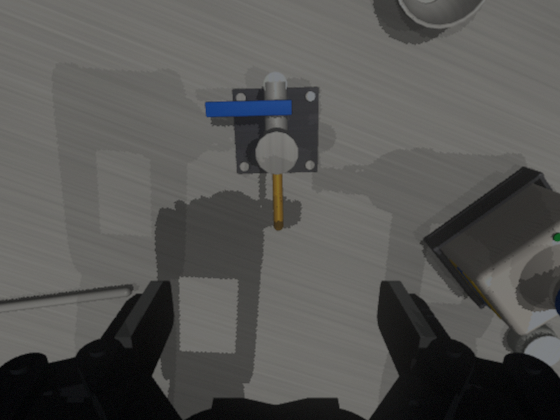

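```bash
python3 - <<'E'
from h import *
s=load('s1');d=load('d1');w=load('w_tag');q=load('w_peg')
im=w['color'].astype(int); m=((im[...,0]>60)&(im[...,0]>2.2*im[...,1])&(im[...,0]>2.2*im[...,2])).astype(np.uint8)
m[:,:200]=0
n,lab,st,ce=cv2.connectedComponentsWithStats(m);print(st[1:])
print([(r,im[r,275].tolist()) for r in range(176,208,2)])
b=(im[...,0]>120)&(m>0); ys,xs=np.where(b);pts=np.c_[xs,ys].astype(np.float32)
rc=cv2.minAreaRect(pts);bx=cv2.boxPoints(rc);print(rc,bx)
for u,v in bx: print(onplane(w,u,v,.096))
print('center',onplane(w,*rc[0],.096))
# peg
def yel(c,box):
    im=cv2.cvtColor(c['color'],cv2.COLOR_RGB2HSV);m=((im[...,0]>10)&(im[...,0]<30)&(im[...,1]>120)&(im[...,2]>60)).astype(np.uint8)
    k=np.zeros_like(m);u0,u1,v0,v1=box;k[v0:v1,u0:u1]=m[v0:v1,u0:u1];ys,xs=np.where(k);P=np.c_[xs,ys].astype(np.float32)
    r=cv2.minAreaRect(P);c0=np.array(r[0]);(a,bb)=r[1]
    vx,vy,x,y=cv2.fitLine(P,cv2.DIST_L2,0,.01,.01).ravel();t=(P-[x,y])@[vx,vy]
    e=[np.array([x,y])+t.min()*np.array([vx,vy]),np.array([x,y])+t.max()*np.array([vx,vy])];print(len(P),r,e);return e
e1=yel(q,(250,310,160,240));e2=yel(s,(365,400,185,215));e3=yel(d,(290,330,285,310))
print('tip',[tri(x) for x in ([(s,*e2[0]),(d,*e3[1]),(q,*e1[1])],[(s,*e2[0]),(q,*e1[1])],[(d,*e3[1]),(q,*e1[1])])])
E
```

```text
[[256 179   2   1   2]
 [259 179   1   1   1]
 [262 179   1   1   1]
 [267 179   1   1   1]
 [275 179   1   1   1]
 [279 179   1   1   1]
 [281 179   2   1   2]
 [284 179   3   1   3]
 [264 183  24   7 144]
 [243 193  67  11 727]]
[(176, [68, 56, 17]), (178, [78, 54, 20]), (180, [58, 24, 22]), (182, [55, 21, 18]), (184, [97, 25, 21]), (186, [105, 23, 18]), (188, [104, 22, 20]), (190, [57, 22, 21]), (192, [57, 21, 19]), (194, [96, 25, 22]), (196, [106, 25, 20]), (198, [105, 23, 20]), (200, [104, 22, 19]), (202, [105, 25, 22]), (204, [116, 91, 88]), (206, [113, 112, 108])]
((274.5, 199.0), (62.99999237060547, 7.999999046325684), -0.0) [[243. 203.]
 [243. 195.]
 [306. 195.]
 [306. 203.]]
[ 0.55214865 -0.2138838   0.096     ]
[ 0.55834796 -0.21421422  0.096     ]
[ 0.55720116 -0.26075154  0.096     ]
[ 0.55099282 -0.26077127  0.096     ]
center [ 0.55468429 -0.23740474  0.096     ]
480 ((277.5, 201.5), (55.0, 9.0), 90.0) [array([276.72888, 174.10182], dtype=float32), array([278.4383 , 229.01749], dtype=float32)]
35 ((382.7940979003906, 197.82354736328125), (12.862394332885742, 2.572478771209717), 59.03623962402344) [array([379.6394 , 192.20235], dtype=float32), array([385.95795, 203.46246], dtype=float32)]
81 ((308.7586364746094, 298.89654541015625), (3.3425161838531494, 26.368736267089844), 68.19859313964844) [array([296.59045, 304.01468], dtype=float32), array([320.9535 , 293.88812], dtype=float32)]
tip [(array([0.4838629 , 0.22838339, 0.13398769]), [np.float64(0.0017443558811761266), np.float64(0.0028343318427053172), np.float64(0.001278921116027611)]), (array([0.48398093, 0.22757295, 0.13607761]), [np.float64(3.173512899930527e-05), np.float64(3.1735128999237386e-05)]), (array([0.48366751, 0.22737948, 0.13057436]), [np.float64(0.0017387259552249818), np.float64(0.0017387259552249048)])]
```

```bash
python3 - <<'E'
from h import *
q=load('w_peg');s=load('s1');d=load('d1')
tip=onplane(q,278.4,228.5,.132);base=onplane(q,276.9,176,.124)
print(tip,base,tip-base,np.linalg.norm(tip-base),np.degrees(np.arctan2(*(base-tip)[1::-1])))
g=cv2.cvtColor(q['color'],cv2.COLOR_RGB2GRAY)
c=cv2.HoughCircles(cv2.medianBlur(g,3)[110:200,230:330],cv2.HOUGH_GRADIENT,1,50,param1=80,param2=12,minRadius=17,maxRadius=26);print(c)
for u,v,r in c[0]: col=onplane(q,230+u,110+v,.14);print(col,np.degrees(np.arctan2(*(col-tip)[1::-1])),np.linalg.norm((col-tip)[:2]))
for u,v in((277,174),): pass
for n,cc in(('s',s),('d',d)): print(n,proj(cc,tip),proj(cc,base),proj(cc,col))
# use edges of foot for yaw: right side
E
```

```text
[0.48285594 0.22711381 0.132     ] [0.52107652 0.24277362 0.124     ] [-0.03822058 -0.01565981  0.008     ] 0.04207187148534966 22.279988582723938
[[[46.5 43.5 21. ]]]
[0.54021464 0.2503946  0.14      ] 22.09128392976816 0.06190326850974988
s [379.13501197 193.37571156] [387.12887189 207.03570017] [392.70716764 206.79511175]
d [322.39703636 292.71266721] [299.4111697  302.45077589] [287.93412343 299.20232046]
```

```bash
python3 - <<'E'
from h import *
y=-.024
movep((.5535,-.2385,.16),down(y)); move_straight((.5535,-.2385,.056),speed=.1)
print(get_position(),get_wrist_force());snap('scene','s2');snap('wrist','w2')
grip(.044); print(get_grip_width(),get_wrist_force(),get_torque())
move_straight((.5535,-.2385,.11),speed=.06);print(get_position(),get_wrist_force(),get_grip_width())
move_straight((.5535,-.2385,.28),speed=.15);print(get_position(),get_wrist_force(),get_grip_width())
snap('scene','s3');snap('side','d3');snap('wrist','w3');print(get_time_s())
a=cv2.imread('pics/s2.png')[170:260,120:240];b=cv2.imread('pics/s3.png')[110:260,100:300]
cv2.imwrite('pics/c3.png',np.hstack([cv2.resize(a,(400,300)),cv2.resize(b,(400,300))]))
E
```

```text
[ 0.55416792 -0.23888916  0.05692514] [ 0.32840298  1.03288715 -0.32868724]
0.04901497362738316 [-0.77461876  1.15201942  3.56934995] [ 0.13748971  0.13882077 -0.05386682]
[ 0.55315386 -0.23829555  0.1094749 ] [-0.00185576 -0.11862032 -1.35021372] 0.048812058850769134
[ 0.55294654 -0.2381787   0.27857052] [-0.04116079 -0.07521353 -0.08627203] 0.04924926276821679
10.0
```

View pics/c3.png

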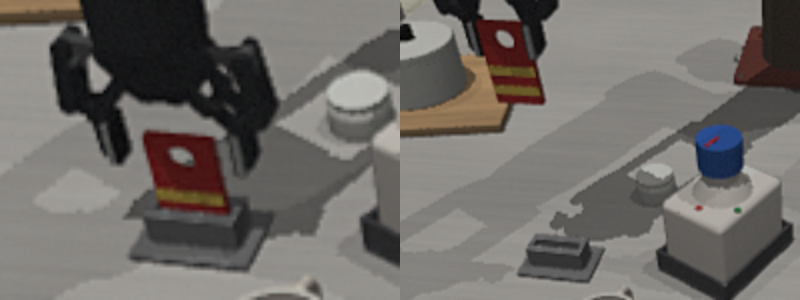

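View pics/w3.png

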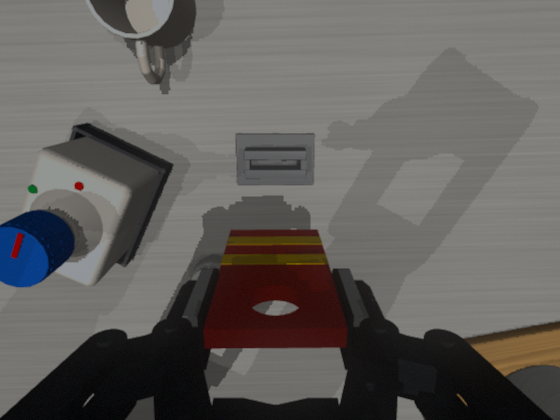

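```bash
python3 - <<'E'
from h import *
w=load('w3');T=np.array([0.55294654,-0.2381787,0.27857052]);im=w['color'].astype(int)
print([(r,im[r,230].tolist()) for r in range(322,354,2)])
print([(r,im[r,275].tolist()) for r in range(294,322,2)])
# hole near-face rim, centre
for (u,v),z in (((276,308),.021),((276,332.5),.039),((276,347),.039),((205.5,347),.039),((346,347),.039)): print(u,v,onplane(w,u,v,T[2]+z)-T)
s=load('s3');d=load('d3')
print(proj(s,T+[0,0,.021]),proj(d,T+[0,0,.021]))
r=np.array(s['color']);cv2.imwrite('pics/c4.png',np.hstack([cv2.resize(r[100:175,130:190,::-1],(400,500)),cv2.resize(d['color'][90:165,260:320,::-1],(400,500))]))
E
```

```text
[(322, [51, 14, 11]), (324, [49, 13, 11]), (326, [49, 12, 11]), (328, [51, 13, 12]), (330, [60, 11, 7]), (332, [60, 10, 9]), (334, [63, 18, 17]), (336, [59, 10, 8]), (338, [61, 13, 14]), (340, [60, 12, 10]), (342, [61, 15, 14]), (344, [60, 15, 13]), (346, [62, 17, 16]), (348, [74, 63, 61]), (350, [80, 78, 77]), (352, [79, 78, 76])]
[(294, [62, 11, 11]), (296, [60, 11, 7]), (298, [61, 11, 6]), (300, [96, 84, 82]), (302, [126, 124, 120]), (304, [123, 122, 118]), (306, [121, 120, 117]), (308, [126, 125, 121]), (310, [127, 125, 121]), (312, [126, 123, 121]), (314, [125, 123, 120]), (316, [52, 17, 14]), (318, [51, 12, 12]), (320, [50, 15, 13])]
276 308 [ 0.00120416 -0.0012321   0.021     ]
276 332.5 [ 0.0037058  -0.00126635  0.039     ]
276 347 [-0.002294   -0.00112969  0.039     ]
205.5 347 [-0.00174256  0.02324046  0.039     ]
346 347 [-0.00284123 -0.0253133   0.039     ]
[152.34891159 130.32455609] [287.74630109  86.04489692]
```

View pics/c4.png

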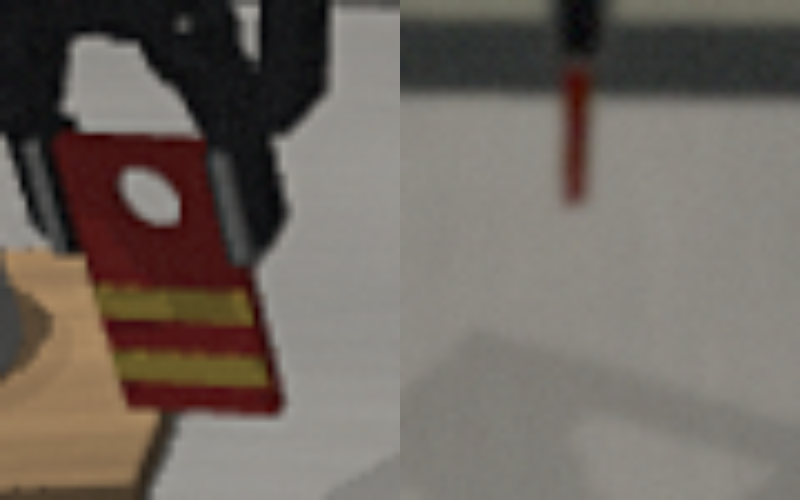

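```bash
cat >> h.py <<'E'
PY=.387; U=np.array([np.cos(PY),np.sin(PY),0]); TIP=np.array([.4833,.2273,.131])
def htcp(s,dz=0): return TIP+U*(s-.001)+np.array([0,0,-.174*max(s,0)-.021+dz])
E
python3 - <<'E'
from h import *
p=htcp(-.04,.002); 
movep((p[0],p[1],.27),down(PY)); move_straight(p,speed=.12)
wait(.3);print(get_position(),p,get_wrist_force())
snap('scene','s4');snap('side','d4');snap('wrist','w4');print(get_time_s())
s=load('s4');d=load('d4')
cv2.imwrite('pics/c5.png',np.hstack([cv2.resize(s['color'][160:260,320:420,::-1],(400,400)),cv2.resize(d['color'][260:360,270:370,::-1],(400,400))]))
E
```

```text
[0.44551571 0.21190291 0.11234901] [0.44533214 0.21182611 0.112     ] [ 0.61598454  0.2823174  -0.05679264]
13.6083
```

View pics/c5.png

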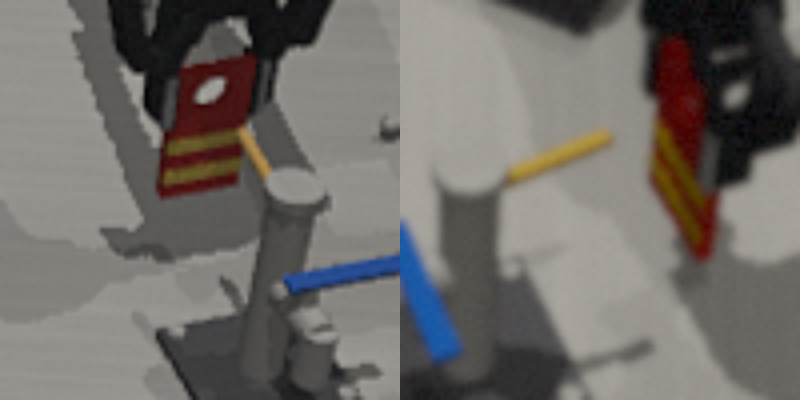

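View pics/w4.png

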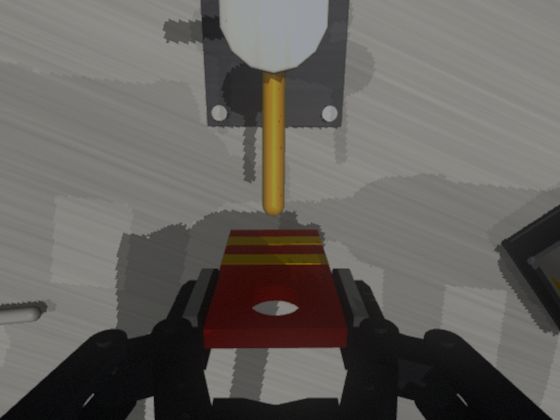

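```bash
python3 - <<'E'
from h import *
s=load('s4');w=load('w4');d=load('d4');P=np.array([0.44551571,0.21190291,0.11234901])
print(proj(s,P+U*.001+[0,0,.021]),'seen 372.2,182.5')
e=onplane(w,274,213,.131);print('tip',e,(e-TIP)@U,(e-TIP)@[-U[1],U[0],0]);h=onplane(w,276,308,P[2]+.021);print('hole',h,(h-TIP)@U,(h-TIP)@[-U[1],U[0],0])
print('peg tip tri', tri([(w,274,212),(s,380,192.5)]),tri([(w,274,212),(d,322,294)]),tri([(w,274,212),(s,380,192.5),(d,322,294)]))
print('hole tri',tri([(w,276,308),(s,372.2,182.5)]))
E
```

```text
[371.67427782 183.39363194] seen 372.2,182.5
tip [0.48190172 0.22661698 0.131     ] -0.0015526512152267277 -0.00010478097989725444
hole [0.44666179 0.21142976 0.13334901] -0.03991826116520429 -0.0008688632099543564
peg tip tri (array([0.48394089, 0.2279158 , 0.13553881]), [np.float64(0.0005962568954363048), np.float64(0.0005962568954363198)]) (array([0.48250497, 0.22677914, 0.12897407]), [np.float64(0.0008933518411948848), np.float64(0.0008933518411949798)]) (array([0.48295775, 0.22855685, 0.13308175]), [np.float64(0.0015158766848928445), np.float64(0.0012620547183627901), np.float64(0.0018996452052568063)])
hole tri (array([0.44964782, 0.21269897, 0.13806986]), [np.float64(5.4905358921298976e-05), np.float64(5.490535892133454e-05)])
```

```bash
python3 - <<'E'
from h import *
print(move_straight(htcp(0,.0005),speed=.06,f_stop=6),get_wrist_force())
print(move_straight(htcp(.026,.0005),speed=.05,f_stop=6),get_position(),htcp(.026,.0005),get_wrist_force(),get_torque())
snap('scene','s5');snap('side','d5');snap('wrist','w5');print(get_time_s())
s=load('s5');d=load('d5')
cv2.imwrite('pics/c6.png',np.hstack([cv2.resize(s['color'][160:260,340:440,::-1],(400,400)),cv2.resize(d['color'][260:360,270:370,::-1],(400,400))]))
E
```

```text
False [ 0.33145748 -0.14910244 -0.80688654]
False [0.50632914 0.23671215 0.10570511] [0.50645114 0.2367353  0.105976  ] [ 0.14111337 -0.72884962 -0.78763049] [ 0.01064335  0.000226   -0.05343488]
15.25
```

View pics/c6.png

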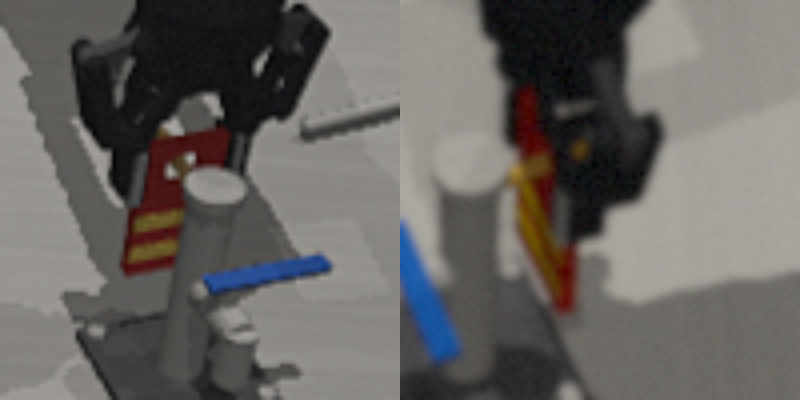

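View pics/w5.png

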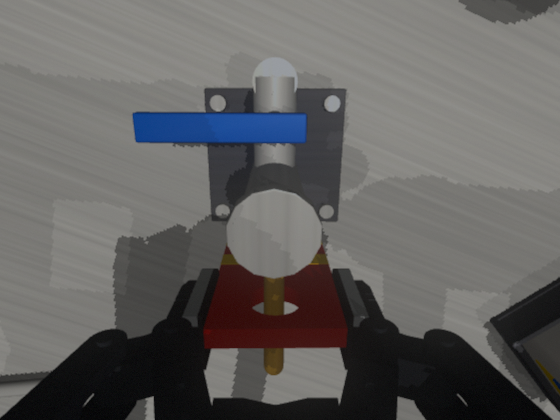

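```bash
python3 - <<'E'
from h import *
p=np.array(get_position())
print(move_straight(p-[0,0,.009],speed=.02,f_stop=3),get_position()-p,get_wrist_force())
grip(.085);print(get_grip_width(),get_wrist_force())
wait(.3)
q=np.array(get_position());print(move_straight([q[0],q[1],.28],speed=.12,f_stop=8),get_wrist_force())
snap('scene','s6');snap('side','d6');snap('wrist','w6');print(get_time_s())
s=load('s6');d=load('d6')
cv2.imwrite('pics/c7.png',np.hstack([cv2.resize(s['color'][160:260,340:440,::-1],(400,400)),cv2.resize(d['color'][260:360,270:370,::-1],(400,400))]))
E
```

```text
True [ 6.25843613e-05  3.48983759e-07 -7.55771507e-03] [-0.39819576  0.67422235  4.39473178]
0.08520916538779073 [-0.20518355  0.77557699  0.1164063 ]
False [ 0.3571     -0.5667097  -0.53832976]
18.225
```

View pics/c7.png

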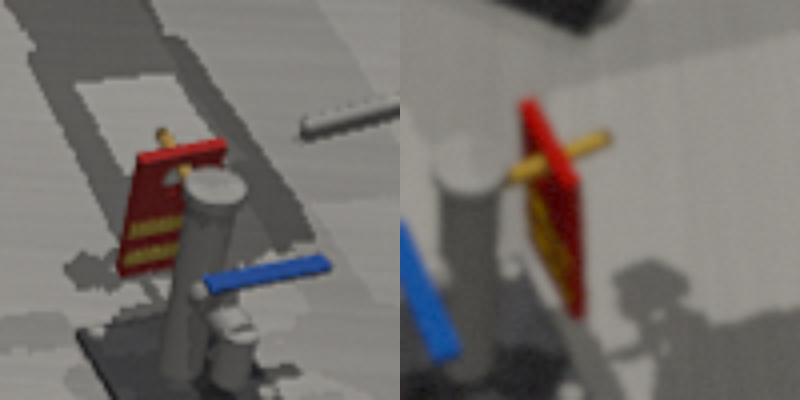

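View pics/w6.png

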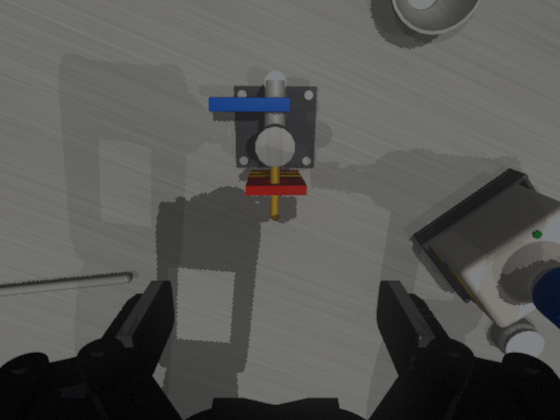

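```bash
python3 - <<'E'
from h import *
movep((.519,-.035,.27),down(-.54));wait(.2);snap('wrist','w7');snap('side','d7');snap('scene','s7');print(get_time_s(),get_position())
E
```

```text
19.6333 [ 0.51909223 -0.03423197  0.26997624]
```

View pics/w7.png

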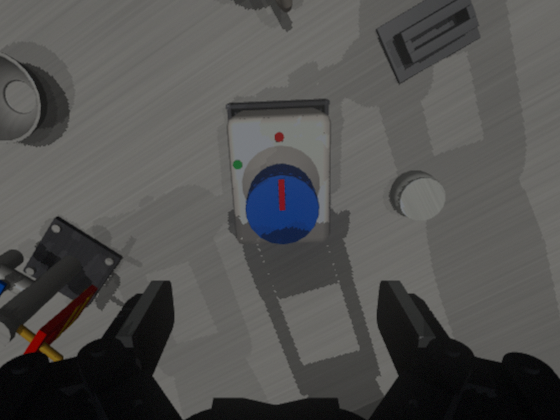

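```bash
python3 - <<'E'
from h import *
w=load('w7');h=cv2.cvtColor(w['color'],cv2.COLOR_RGB2HSV)
m=((h[...,0]>100)&(h[...,0]<135)&(h[...,1]>120)).astype(np.uint8);m[:,:200]=0
m=cv2.morphologyEx(m,cv2.MORPH_OPEN,np.ones((3,3)))
n,l,st,ce=cv2.connectedComponentsWithStats(m);i=1+st[1:,4].argmax();print(st[i])
ys,xs=np.where(l==i)
k=ys>205; # lower half contour of top disc
pts=[(x,ys[xs==x].max()) for x in range(255,312)];pts=np.array(pts,float)
A=np.c_[2*pts,np.ones(len(pts))];c=np.linalg.lstsq(A,(pts**2).sum(1),rcond=None)[0];r=np.sqrt(c[2]+c[0]**2+c[1]**2);print('circle',c[:2],r)
for (u,v) in (c[:2],(282.7,208)): print(onplane(w,u+0,v,.174))
e,d0=ray(w,*c[:2]);print('depth radius',r)
hr=((h[...,0]<8)|(h[...,0]>172))&(h[...,1]>120);a=hr[175:215,270:295];yy,xx=np.where(a);P=np.c_[xx+270,yy+175].astype(np.float32);print(cv2.minAreaRect(P))
f=cv2.fitLine(P,cv2.DIST_L2,0,.01,.01).ravel();b=f[2:]
p1=onplane(w,*(b+10*f[:2]),.174);p0=onplane(w,*(b-10*f[:2]),.174);print('rib yaw',np.degrees(np.arctan2(*(p0-p1)[1::-1])),np.degrees(np.arctan2(*(p1-p0)[1::-1])))
for u,v in((279,137),(238,164)):
    q=onplane(w,u,v,.102)-onplane(w,*c[:2],.174);print(q,np.degrees(np.arctan2(q[1],q[0])))
E
```

```text
[ 246  166   73   78 4139]
circle [281.88034352 206.00751231] 36.87256604241932
[ 0.52048373 -0.04111541  0.174     ]
[ 0.51893442 -0.04086656  0.174     ]
depth radius 36.87256604241932
((281.5, 194.5), (29.0, 5.0), 90.0)
rib yaw -28.692827720067616 151.3071722799324
[ 0.03333706 -0.01819815 -0.072     ] -28.629404118408917
[ 0.03159298  0.02424755 -0.072     ] 37.50616924627709
```

```bash
python3 - <<'E'
from h import *
for n in('s7','d7','scene0','side0'):
    c=load(n);h=cv2.cvtColor(c['color'],cv2.COLOR_RGB2HSV)
    m=((h[...,0]>100)&(h[...,0]<135)&(h[...,1]>120)).astype(np.uint8)
    k,l,st,ce=cv2.connectedComponentsWithStats(m)
    for i in range(1,k):
        if st[i,4]>150: print(n,st[i],ce[i])
    for z,p in((.174,(.5197,-.041)),(.174,(.5195,-.0355)),(.136,(.5197,-.041)),(.136,(.5195,-.0355))): print(z,p,proj(c,(*p,z)))
a=load('s7')['color'];b=load('d7')['color'];cv2.imwrite('pics/c8.png',np.hstack([cv2.resize(a[150:250,200:300,::-1],(400,400)),cv2.resize(b[150:250,260:360,::-1],(400,400))]))
c=load('w7')
for p in((.5197,-.041),(.5195,-.0355),(.519,-.0342)): print(proj(c,(*p,.174)))
E
```

```text
s7 [   0   53   87   56 2065] [36.21549637 74.5535109 ]
s7 [248 173  23  26 506] [259.39525692 185.56324111]
0.174 (0.5197, -0.041) [257.40397949 179.87805435]
0.174 (0.5195, -0.0355) [259.89739246 179.9735477 ]
0.136 (0.5197, -0.041) [258.42864772 194.00743008]
0.136 (0.5195, -0.0355) [260.85438825 194.1088199 ]
d7 [ 387   15  173   41 4272] [467.81039326  38.96582397]
d7 [289 177  24  27 523] [300.78011472 190.15678776]
d7 [266 316  19  35 267] [275.05992509 333.92134831]
0.174 (0.5197, -0.041) [300.83380536 181.26352105]
0.174 (0.5195, -0.0355) [300.93586004 182.75520044]
0.136 (0.5197, -0.041) [300.26245794 195.96338225]
0.136 (0.5195, -0.0355) [300.35945692 197.48548212]
scene0 [   0   52   66   57 1677] [28.55336911 77.93619559]
scene0 [248 173  23  26 511] [259.3816047  185.53424658]
0.174 (0.5197, -0.041) [257.40397949 179.87805435]
0.174 (0.5195, -0.0355) [259.89739246 179.9735477 ]
0.136 (0.5197, -0.041) [258.42864772 194.00743008]
0.136 (0.5195, -0.0355) [260.85438825 194.1088199 ]
side0 [387  15  31  39 753] [402.11022576  30.18857902]
side0 [ 415   15   60   40 1413] [448.88393489  37.74309979]
side0 [289 177  24  27 531] [300.81544256 189.99435028]
side0 [266 316  19  35 266] [275.06390977 333.82706767]
0.174 (0.5197, -0.041) [300.83380536 181.26352105]
0.174 (0.5195, -0.0355) [300.93586004 182.75520044]
0.136 (0.5197, -0.041) [300.26245794 195.96338225]
0.136 (0.5195, -0.0355) [300.35945692 197.48548212]
[282.30836795 207.00904497]
[275.65065898 211.07104226]
[274.41665325 212.55271766]
```

View pics/c8.png

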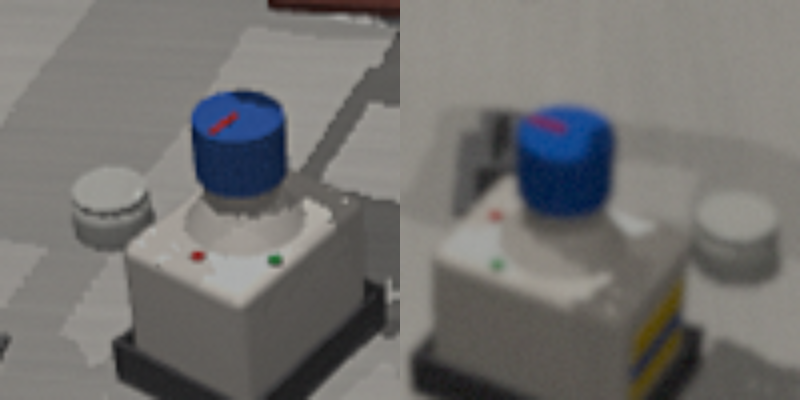

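```bash
python3 - <<'E'
from h import *
X=(.5198,-.038)
movep((*X,.21),down(-.54));print(move_straight((*X,.143),speed=.1,f_stop=8));wait(.2)
snap('wrist','w8');snap('scene','s8');snap('side','d8');print(get_time_s(),get_position(),get_wrist_force())
E
```

```text
False
21.15 [ 0.52003513 -0.03807528  0.14340911] [-0.17542537 -0.28608515  0.22341137]
```

View pics/w8.png

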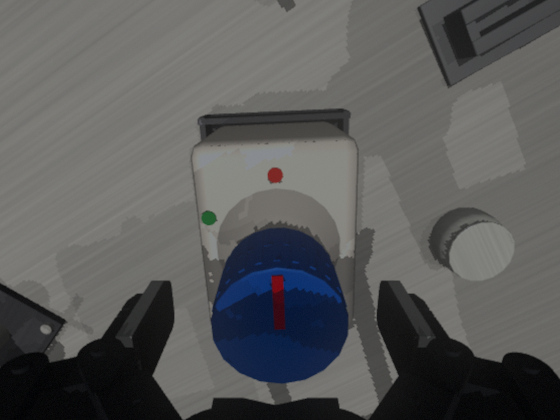

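```bash
python3 - <<'E'
from h import *
w=load('w8');h=cv2.cvtColor(w['color'],cv2.COLOR_RGB2HSV)
m=((h[...,0]>100)&(h[...,0]<135)&(h[...,1]>120)).astype(np.uint8);m[:,:190]=0
pts=np.array([(x,np.where(m[:,x])[0].max()) for x in range(225,335)],float)
Q=np.array([onplane(w,u,v,.174)[:2] for u,v in pts])
A=np.c_[2*Q,np.ones(len(Q))];c=np.linalg.lstsq(A,(Q**2).sum(1),rcond=None)[0];print(c[:2],np.sqrt(c[2]+c[0]**2+c[1]**2))
T=np.array(get_position());d=c[:2]-T[:2];y=-.54;print('tool x',d@[np.cos(y),np.sin(y)],'tool y',d@[np.sin(y),-np.cos(y)])
E
```

```text
[ 0.51805599 -0.0397448 ] 0.024707363161486456
tool x -0.0008391623101989494 tool y 0.00244951198408219
```

```bash
python3 - <<'E'
from h import *
X=(.5192,-.0390)
move_straight((*X,.143),speed=.03)
print(get_position(),get_wrist_force())
grip(.046);print(get_grip_width(),get_position(),get_wrist_force(),get_torque())
wait(.3);print(get_position(),get_wrist_force(),get_time_s())
E
```

```text
[ 0.51912467 -0.0390708   0.14298915] [-0.20481347 -0.78247683  0.39447375]
0.050585291788480376 [ 0.51918313 -0.03906264  0.14334104] [-2.27562641 -0.25348997  2.90219158] [-0.03285995  0.33025716  0.01282326]
[ 0.5191956  -0.0390593   0.14329225] [-3.37507158 -0.72384245  5.08108341] 22.1083
```

```bash
python3 - <<'E'
from h import *
X=(.5192,-.0390);z0=.1433
for k in (.002,.004,.005,.0055):
    move_straight((*X,z0-k),speed=.02);wait(.15)
    print(k,get_position(),get_wrist_force(),get_grip_width())
snap('wrist','w9');print(get_time_s())
E
```

```text
0.002 [ 0.51928425 -0.03906879  0.14170813] [-3.09784275 -0.54802685  5.74512535] 0.05051398648677172
0.004 [ 0.51933271 -0.03906263  0.13986309] [-3.61176522 -0.0458179   6.67440879] 0.05031332154403076
0.005 [ 0.51931022 -0.03906975  0.13907749] [-3.74068291  0.12220502  8.54054259] 0.05054240867054687
0.0055 [ 0.51934571 -0.03906413  0.13869849] [-4.23582761  0.12726458  9.90865743] 0.050467068604240405
23.7583
```

```bash
python3 - <<'E'
from h import *
X=(.5192,-.0390);z0=.1433
move_straight((*X,z0-.0063),speed=.02);wait(.1)
print(get_position(),get_wrist_force())
for a in (10,20,30):
    set_joints(inverse_kinematics((*X,z0-.0063),down(-.54+np.radians(a))))
    print(a,get_position(),np.round(get_wrist_force(),2),np.round(get_torque(),3),get_time_s())
snap('wrist','w10')
E
```

```text
[ 0.51934964 -0.03907601  0.13795449] [-4.59539724 -0.74246042  9.88894684]
10 [ 0.51973523 -0.03888423  0.13809707] [-3.07  0.72  9.08] [0.165 0.642 0.07 ] 24.4
20 [ 0.51977923 -0.03869636  0.1380933 ] [-3.07  1.53  8.49] [0.249 0.551 0.132] 24.6917
30 [ 0.51977172 -0.03853647  0.13807418] [-3.27  1.87  9.14] [0.324 0.644 0.05 ] 24.9833
```

View pics/w10.png

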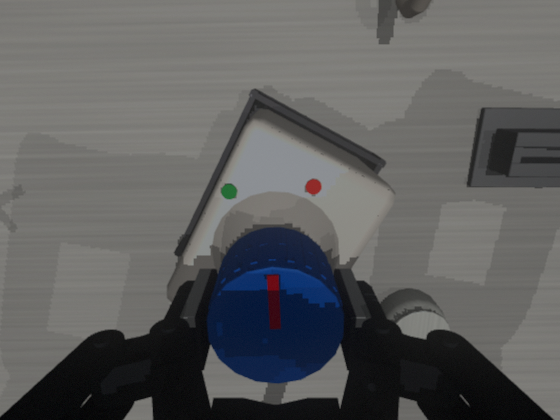

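Rib at (275,300) still runs straight up the image, so the cap turned 30° with the gripper, between the red dot (313,186) and green dot (229,191). I'll carry on to 62°.

```bash
python3 - <<'E'
from h import *
X=(.5192,-.0390);z0=.1433
for a in (42,52,62):
    set_joints(inverse_kinematics((*X,z0-.0063),down(-.54+np.radians(a))))
    print(a,get_position(),np.round(get_wrist_force(),2),np.round(get_torque(),3),get_time_s())
wait(.2);snap('wrist','w11')
print(np.degrees(-.54+np.radians(62)),cv2.Rodrigues(np.array(get_tcp_rot()))[0].round(3))
E
```

```text
42 [ 0.51976764 -0.03839353  0.1381123 ] [-3.49  2.51  9.46] [0.456 0.573 0.141] 25.35
52 [ 0.51970526 -0.03829405  0.13805115] [-2.82  2.86  8.57] [0.525 0.547 0.064] 25.6417
62 [ 0.51952038 -0.03815066  0.13795273] [-3.66  4.37  8.94] [0.619 0.63  0.119] 25.9333
31.060279062935543 [[ 0.856  0.516  0.001]
 [ 0.516 -0.856  0.001]
 [ 0.001 -0.001 -1.   ]]
```

View pics/w11.png

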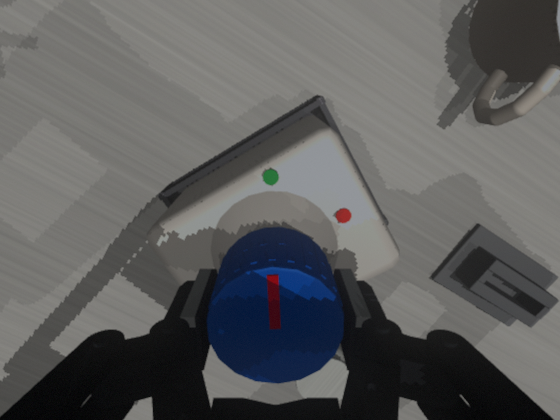

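```bash
python3 - <<'E'
from h import *
X=np.array((.5195,-.0385))
for z in (.146,.155):
    print(move_straight((*X,z),speed=.02,f_stop=25),get_position(),np.round(get_wrist_force(),2),get_grip_width())
snap('scene','s12')
if get_position()[2]>.153:
    print(move_straight((*X,.2045),speed=.06,f_stop=25));wait(.5)
print(get_position(),np.round(get_wrist_force(),2),get_grip_width(),get_time_s())
snap('scene','s13');snap('side','d13');snap('wrist','w13')
a=load('s13')['color'];b=load('d13')['color'];cv2.imwrite('pics/c13.png',np.hstack([a[:,160:460,::-1],b[:,160:460,::-1]]))
E
```

```text
False [ 0.51919504 -0.03830765  0.14556372] [-0.75  1.96  0.82] 0.05058183860773726
False [ 0.51973358 -0.03869     0.1552779 ] [-0.75 -0.15 -0.92] 0.050546246091064666
False
[ 0.51949171 -0.03851298  0.20444174] [ 0.96 -0.7  -0.13] 0.0503548821705148 28.9083
```

View pics/c13.png

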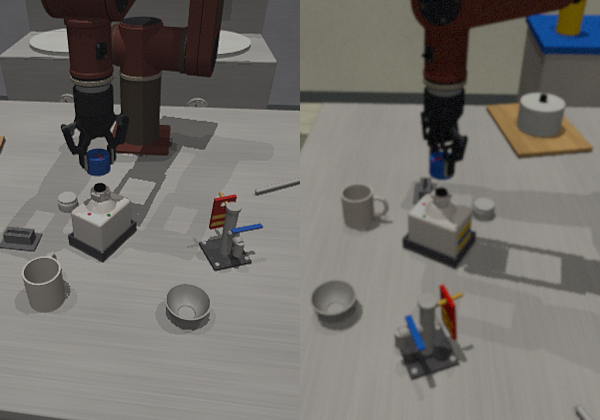

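View pics/w13.png

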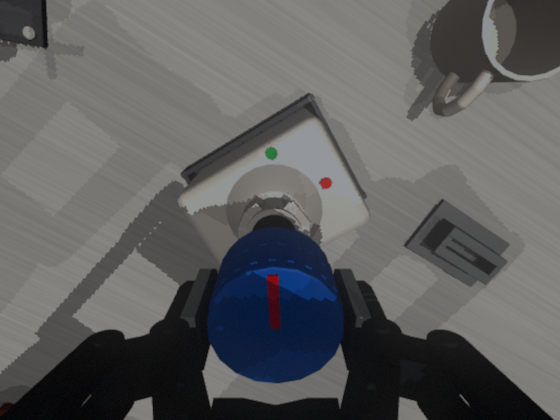

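```bash
python3 - <<'E'
from h import *
for n in('s13','d13'):
    c=load(n);h=cv2.cvtColor(c['color'],cv2.COLOR_RGB2HSV);m=((h[...,0]>100)&(h[...,0]<135)&(h[...,1]>120)).astype(np.uint8);m[:140]=0;m[:,:240]=0;m[200:]=0
    k,l,st,ce=cv2.connectedComponentsWithStats(m);i=1+st[1:,4].argmax();print(n,st[i],ce[i],'expect',proj(c,(.5195,-.0385,.216)),'rest',proj(c,(.5195,-.0385,.155)))
print(np.abs(get_dq()).max(),get_position(),get_wrist_force(),get_grip_width()); hand_in(); print(get_time_s())
E
```

```text
s13 [246 149  25  26 526] [258.15969582 161.65589354] expect [257.38082256 163.31968305] rest [259.04983403 187.05759836]
d13 [290 150  16  29 336] [297.08333333 164.16964286] expect [301.60188079 164.80761259] rest [300.64147037 189.3877707 ]
0.001596324365660099 [ 0.51951701 -0.03850157  0.20450404] [-0.47717607 -0.1929921  -0.212155  ] 0.05080206615324341
the job is handed in; nothing more can be done
the job is handed in; nothing more can be done
```

I did both parts in the order asked and handed the job in. The last clock reading before that was 28.9 s, against the 61 s limit.

- **Tag:** I pulled it straight up out of the rack and slid its hole over the brass peg. I then lowered it until it touched, let go and moved away upwards. The last scene and side pictures show it still hanging.
- **Cap:** I pressed it about 5 mm (9–10 N at the wrist) and turned it 62° anticlockwise until the red rib pointed at the green dot. It then lifted off with no resistance. It is held still and upright at a grip width of 50.8 mm, with its centre about 70 mm above the bottle's mouth.
- **Bystanders:** the bowl, cup and tin look unmoved in the final pictures, judged by eye.

**Checks that disagreed:**
- **Cap position before gripping:** the wrist camera and the fixed cameras differed by up to about 5 mm, so I took a closer look and shifted the gripper by about 1 mm. A side force of 3–5 N remained while I turned the cap.
- **Final cap position in the pictures:** the scene view matched within about 2 px. The side view was 4–5 px off sideways, which I put down to a finger hiding part of the cap.
- **Seal:** it gave no reading of its own, so the press depth comes from the arm's position and the wrist force.

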